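Open the wide nib tin

TASK

Open the wide tin so that the pen nibs in it can be reached: lift its lid off by the black knob and set it down gently, knob up, wholly on the square white tile. Leave the wide tin standing where it is, and leave the narrow tin shut and undisturbed.

Things in the scene. Friction and masses are not known exactly. Their poses are not given: they have to be found in the camera images.
- wide_lid: Loose round aluminium lid of the wide tin, black knob on top, 0.12 kg. Origin: centre of its underside, z up. Upward from there: plug 84 mm across (z 0 to 6 mm) hanging loosely in the tin's mouth, disc 100 mm across (z 6 to 10 mm), straight round knob 24 mm across (z 10 to 36 mm). On the tin its origin is 64 mm above the table; laid on the tile it rests on the plug. Lifts straight up; yaw is free.
- wide_tin: The wide, low aluminium tin, round, 96 mm across outside, 70 mm tall, wall 3 mm, loose on the table, about 0.45 kg. Origin: centre of its underside, z up.
- tile: The square white ceramic tile on the table, 160 by 160 mm, 12 mm thick, fixed. Origin: centre of its underside, on the table; x and y along its sides, z up, so its top is at z = 12 mm.
- narrow_lid: The loose lid of the other, narrow tin (60 mm across and 60 mm tall, same aluminium, must stay shut). The lid: disc 64 mm across with a black knob 20 mm across and 26 mm tall on it. Origin: centre of its underside, 54 mm above the table; the knob's top is 36 mm above the origin. z up.
Things that resemble listed ones, but are neither listed nor needed, are in the scene too. What is shaped like the narrow_lid but green is not meant.

How it is judged:
On the way:
1. the wide lid is lifted clear above the wide tin, in the fingers (z of wide_lid in the frame of wide_tin above 0.085 m and contact force between the fingers and wide_lid above 0.3 N and angle between wide_lid's own z axis and vertical below 0.6 rad), for 0.1 s.
At the end, for the whole second after the job is handed in: The wide lid lies still, released, knob up and flat (7 degrees) on the tile, its centre within 34 mm of the tile's along each side and its plug within 6 mm of the tile's top. The wide tin stands upright within 25 mm of its start; the narrow lid lies flat within 20 mm of its start (x of wide_lid in the frame of tile between -0.034 and 0.034 m and y of wide_lid in the frame of tile between -0.034 and 0.034 m and z of wide_lid in the frame of tile between 0.008 and 0.018 m and angle between each of wide_lid, wide_tin, narrow_lid's own z axis and vertical below 0.12 rad and linear speed of each of wide_lid, wide_tin below 0.03 m/s and distance of wide_tin from where it was at the start of the episode below 0.025 m and distance of narrow_lid from where it was at the start of the episode below 0.02 m); the robot touches nothing.
It fails at once if the wide lid is dropped: it falls freely from more than about 10 mm (contact force between the fingers and wide_lid below 0.05 N and linear speed of wide_lid above 0.45 m/s).
It fails at once if the narrow tin's lid is shifted by more than 20 mm or tipped (distance of narrow_lid from where it was at the start of the episode above 0.02 m or angle between narrow_lid's own z axis and vertical above 0.25 rad).
It fails at once if the wide tin is tipped over (angle between wide_tin's own z axis and vertical above 0.5 rad).
It also fails if it takes over 48 s, if anything falls off the work surface, if the arm or the gripper's body presses on something with over 40 N, if the wrist force passes 120 N, or if a joint passes its speed limit or range.

ROBOT

A 6-joint arm with a two-finger parallel gripper is mounted at the origin on the work surface. World frame = base frame: x ahead of the robot, y to its left, z up, the work surface at z = 0. Lengths are in m, angles in rad, forces in N, time in s.
With the tool pointing down it reaches from about 0.35 to 0.85 m from the base axis. Payload 8.1 kg.
Tool frame: the origin (TCP) lies between the finger pads; the fingertips stand 14 mm ahead of it and the grasp point (between the pads) lies 5 mm behind it; z points along the fingers, y is the direction in which the jaws open and shut (so a half turn about z gives the same grasp; the last joint's range is limited). The gripper opens to 93 mm and grips with 3 to 60 N. Pads are 15 mm wide; open, the fingers measure 128 mm over their backs; the gripper's body (75 mm by 188 mm) begins 65 mm behind the grasp point.
Start: joints at [1.101, 0.13, 1.488, -0, 1.523, -0.085], TCP at [0.225, 0.556, 0.233] pointing down, gripper open.
Joint ranges: [-2.96, 2.96], [-0.89, 2.26], [0.02, 2.5], [-1.34, 4.48], [0, 2.73], [-2.66, 2.66]. Speed limits (rad/s): [2.39, 2.39, 2.79, 3.14, 3.14, 3.14].

INTERFACE

Orientations are given as a rotation vector (axis times angle).
In Python, from plant import robot gives the robot as it stands.
- The arm moves only by the tool step_arm, never from a script. Its argument "targets" is a list of rows, each an object of numbers: "tx", "ty", "tz": the shift along the tool's x, y, z in mm; "ax", "ay", "az": the turn, a rotation vector about the tool's x, y, z in rad; "grip": the closure in counts, from 0 (fully open) to 255 (shut). In form: [{"tx": .., "ty": .., "tz": .., "ax": .., "ay": .., "az": .., "grip": ..}, ...]. A call has 1 to 20 rows; each row shifts and turns the commanded pose from where the row before left it, along the tool's axes as they then stand; what a row does not reach is not made up. A row lasts 1/10 s, in which the tool goes at most 50 mm and 8.59 degrees, less where a joint would pass 70% of its speed; a pose out of reach is approached as far as the arm can. A call with a gripper value outside its range is refused whole. The fingers move at their own pace and stop on an object; "squeeze" is the grip in N (left out, the last holds). Time passes only in rows, so rows that do not move let the fingers close. It gives the time, the measured TCP pose, the force and the opening at its end, in the units of the state.
- robot.read_state(): the state, without advancing time (a new reading comes with each control period).
- robot.read_camera(name): name is "side" or "top"; returns a dict with "frame" (400x640x3 uint8, blue, green, red), "fx", "fy", "cx", "cy" (pixels), "k1" (the pictures are not rectified: a ray, as slopes to the right and down, at radius r is drawn at 1 + k1 r^2 times it, then the intrinsics apply), "R" (3x3) and "t" (3): a world point X has camera coordinates R X + t. Camera axes: x right, y down, z forward; pixel columns grow to the right and rows downward; lengths in m; the calibration is good to about 2 mm. A picture is of the moment at which its call begins. There is no depth.
- robot.close_job(): hands the job in, once; it reports no verdict.
The state is a dict: "t": time; "q": joint angles; "dq": joint speeds; "joint_torque": joint torques, N m; "tool_pos": TCP position; "orientation": TCP orientation; "force": force on the tool from outside, world axes, zero at the start; "wrist_torque": the same for the moment, N m; "opening": finger opening in m.
Only numpy, scipy, OpenCV 4.12 (cv2) and the standard library are available. Lean on these libraries where they do the work, as an engineer would, in place of code of your own. Each camera call takes 0.05 s, during which the arm holds its last target.

## Working session

There is one attempt and no reset: what is moved stays moved. The work goes in short steps, Python scripts to look and compute and a tool call to move; the robot and the scene stay as the last step left them, time stands still between calls to the robot, and variables do not carry over. Pictures are saved under pics/ and viewed, and the job is handed in when it is done.

Besides the shell and the picture viewer there is one more tool, called after "Emit:" by a JSON object that holds its "name" and its "arguments", one argument or row to a line. step_arm: Moves the arm, as the interface text tells. Its arguments: {"type":"object","properties":{"targets":{"type":"array"},"squeeze":{"type":"number"}},"required":["targets"]}

```bash
mkdir -p pics
cat > h.py <<'E'
import numpy as np, cv2
from plant import robot
def cam(n,fn=None):
    c=robot.read_camera(n); 
    if fn: cv2.imwrite('pics/'+fn,c['frame'])
    return c
def ray(c,u,v):
    K=np.array([[c['fx'],0,c['cx']],[0,c['fy'],c['cy']],[0,0,1.]])
    p=cv2.undistortPoints(np.array([[[u,v]]],float),K,np.array([c['k1'],0,0,0,0.]),).ravel()
    R=np.array(c['R']);t=np.array(c['t'])
    return -R.T@t, R.T@np.array([p[0],p[1],1])
def onz(c,u,v,z):
    o,d=ray(c,u,v); return o+d*(z-o[2])/d[2]
def proj(c,X):
    K=np.array([[c['fx'],0,c['cx']],[0,c['fy'],c['cy']],[0,0,1.]])
    return cv2.projectPoints(np.array(X,float).reshape(-1,1,3),cv2.Rodrigues(np.array(c['R']))[0],np.array(c['t'],float),K,np.array([c['k1'],0,0,0,0.]))[0].reshape(-1,2)
E
python3 - <<'E'
from h import *
import pickle
a=cam('side','side0.png');b=cam('top','top0.png')
pickle.dump((a,b),open('c0.pkl','wb'))
for c in(a,b): print(-np.array(c['R']).T@c['t'],c['fx'],c['k1'])
s=robot.read_state();print(s['t'],s['tool_pos'],s['orientation'],s['opening'],s['force'])
E
```

```text
[ 0.14994505 -0.71369944  0.58091269] 391.4793160852337 -0.05399569104979646
[ 0.26917261 -0.00447942  1.03556963] 465.4679040687235 -0.13523950569142232
0.1 [0.2250035  0.55568785 0.23169092] [-6.00715527e-01 -3.08316727e+00  2.49510528e-03] 0.09313967696603985 [ 0.46121382 -1.04252949  0.09666028]
```

View pics/side0.png

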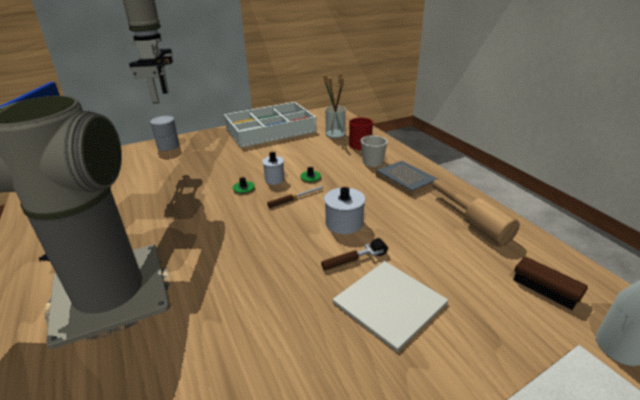

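View pics/top0.png

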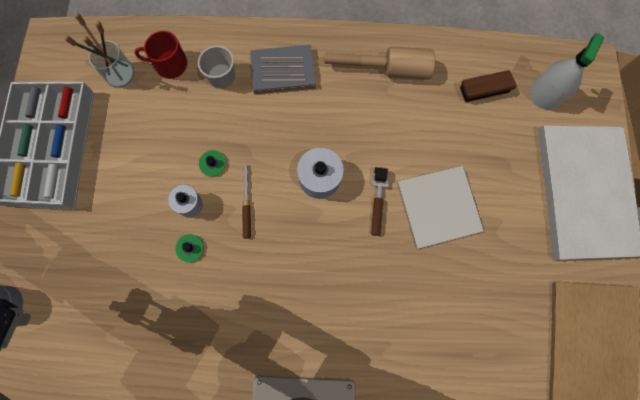

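The side view shows the wide tin at about (345,210), the tile at (390,303) and the narrow tin at (273,170). In the top view the wide lid's knob is at about (320,169), the tile at (440,207) and the narrow tin at (184,199). A roller lies between the wide tin and the tile, and the green lids are decoys.

Run:
```python
from h import *
import pickle
a,b=pickle.load(open('c0.pkl','rb'))
def blobs(c,m,roi):
    x0,y0,x1,y1=roi; M=np.zeros(m.shape,np.uint8); M[y0:y1,x0:x1]=m[y0:y1,x0:x1]*255
    cs,_=cv2.findContours(M,cv2.RETR_EXTERNAL,cv2.CHAIN_APPROX_NONE)
    return max(cs,key=cv2.contourArea)
f=b['frame'].astype(int);sat=f.max(2)-f.min(2);val=f.max(2)
# knob top
k=blobs(b,val<50,(300,145,345,200)); print('knob',cv2.boundingRect(k),cv2.minEnclosingCircle(k),cv2.contourArea(k))
d=blobs(b,(f[:,:,0]>f[:,:,2]-5)&(val>60),(285,140,360,205)); e=cv2.fitEllipse(d);print('disc',e,cv2.boundingRect(d))
(u,v),r=cv2.minEnclosingCircle(k); print('knob@.1',onz(b,u,v,.1),onz(b,u,v,.087))
print('disc@.074',onz(b,*e[0],.074))
t=blobs(b,(sat<45)&(val>120),(390,160,490,252)); rc=cv2.minAreaRect(t); print('tile',rc)
P=np.array([onz(b,*p,.012) for p in cv2.boxPoints(rc)]);print(P,P.mean(0),[np.linalg.norm(P[i]-P[i-1]) for i in range(4)])
n=blobs(b,val<50,(165,180,205,215));(u,v),r=cv2.minEnclosingCircle(n);print('narrow',u,v,onz(b,u,v,.09))
# side
f=a['frame'].astype(int);sat=f.max(2)-f.min(2);val=f.max(2)
k=blobs(a,val<50,(330,180,360,205));print('knob side',cv2.boundingRect(k));x,y,w,h=cv2.boundingRect(k)
print(onz(a,x+w/2-.5,y+h/2,.087))
t=blobs(a,(sat<50)&(val>120),(325,258,452,352));ap=cv2.approxPolyDP(t,6,True).reshape(-1,2);print(ap);Q=np.array([onz(a,*p,.012) for p in ap]);print(Q,Q.mean(0))
cv2.imwrite('pics/z.png',cv2.resize(b['frame'][130:260,270:500],None,fx=3.4,fy=3.4))
```

```text
knob (315, 162, 12, 13) ((320.5, 168.0), 6.500100135803223) 106.5
disc ((319.79266357421875, 172.17913818359375), (44.3402099609375, 49.55564498901367), 3.693812608718872) (298, 148, 45, 50)
knob@.1 [ 0.546087   -0.01249242  0.1       ] [ 0.54993481 -0.01260376  0.087     ]
disc@.074 [ 0.54438611 -0.01161211  0.074     ]
tile ((440.067138671875, 206.2502899169922), (71.47237396240234, 71.80218505859375), 74.98163604736328)
[[ 0.55009644 -0.187252    0.012     ]
 [ 0.60374139 -0.35069458  0.012     ]
 [ 0.44271778 -0.39051186  0.012     ]
 [ 0.39379986 -0.2307079   0.012     ]] [ 0.49758887 -0.28979159  0.012     ] [np.float64(0.16222525660562465), np.float64(0.1720210967059531), np.float64(0.1658734995686749), np.float64(0.16712351140860804)]
narrow 181.65383911132812 197.57691955566406 [0.4708273  0.27621293 0.09      ]
knob side (340, 188, 10, 13)
[ 0.54877623 -0.01486367  0.087     ]
[[383 260]
 [332 301]
 [397 348]
 [447 299]]
[[ 0.54990525 -0.18697471  0.012     ]
 [ 0.39559539 -0.24120218  0.012     ]
 [ 0.44391919 -0.3880537   0.012     ]
 [ 0.59556341 -0.34089447  0.012     ]] [ 0.49624581 -0.28928126  0.012     ]
```

View pics/z.png

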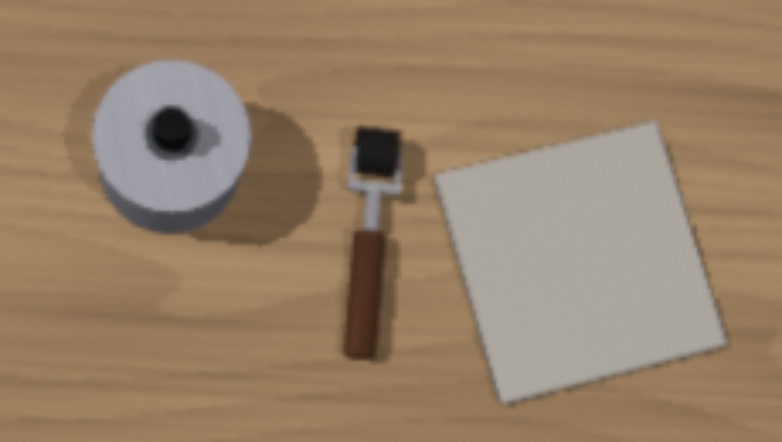

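Emit:
{"name": "step_arm", "arguments": {
  "targets": [
    {"tx": -16, "ty": -12, "grip": 0},
    {"tx": -30, "ty": -24},
    {"tx": -32, "ty": -25},
    {"tx": -32, "ty": -25},
    {"tx": -32, "ty": -25},
    {"tx": -32, "ty": -25},
    {"tx": -32, "ty": -25},
    {"tx": -32, "ty": -25},
    {"tx": -32, "ty": -25},
    {"tx": -32, "ty": -25},
    {"tx": -32, "ty": -25},
    {"tx": -32, "ty": -25},
    {"tx": -32, "ty": -25},
    {"tx": -32, "ty": -25},
    {"tx": -32, "ty": -25},
    {"tx": -30, "ty": -25},
    {"tx": -20, "ty": -17},
    {"tx": -10, "ty": -8},
    {"tx": 0},
    {"tx": 0}
  ]
}}

```text
schema error: expected keys tx, ty, tz, ax, ay, az, grip
```

Emit:
{"name": "step_arm", "arguments": {
  "targets": [
    {"tx": -16, "ty": -12, "tz": 0, "ax": 0, "ay": 0, "az": 0, "grip": 0},
    {"tx": -30, "ty": -24, "tz": 0, "ax": 0, "ay": 0, "az": 0, "grip": 0},
    {"tx": -32, "ty": -25, "tz": 0, "ax": 0, "ay": 0, "az": 0, "grip": 0},
    {"tx": -32, "ty": -25, "tz": 0, "ax": 0, "ay": 0, "az": 0, "grip": 0},
    {"tx": -32, "ty": -25, "tz": 0, "ax": 0, "ay": 0, "az": 0, "grip": 0},
    {"tx": -32, "ty": -25, "tz": 0, "ax": 0, "ay": 0, "az": 0, "grip": 0},
    {"tx": -32, "ty": -25, "tz": 0, "ax": 0, "ay": 0, "az": 0, "grip": 0},
    {"tx": -32, "ty": -25, "tz": 0, "ax": 0, "ay": 0, "az": 0, "grip": 0},
    {"tx": -32, "ty": -25, "tz": 0, "ax": 0, "ay": 0, "az": 0, "grip": 0},
    {"tx": -32, "ty": -25, "tz": 0, "ax": 0, "ay": 0, "az": 0, "grip": 0},
    {"tx": -32, "ty": -25, "tz": 0, "ax": 0, "ay": 0, "az": 0, "grip": 0},
    {"tx": -32, "ty": -25, "tz": 0, "ax": 0, "ay": 0, "az": 0, "grip": 0},
    {"tx": -32, "ty": -25, "tz": 0, "ax": 0, "ay": 0, "az": 0, "grip": 0},
    {"tx": -32, "ty": -25, "tz": 0, "ax": 0, "ay": 0, "az": 0, "grip": 0},
    {"tx": -32, "ty": -25, "tz": 0, "ax": 0, "ay": 0, "az": 0, "grip": 0},
    {"tx": -30, "ty": -25, "tz": 0, "ax": 0, "ay": 0, "az": 0, "grip": 0},
    {"tx": -15, "ty": -14, "tz": 0, "ax": 0, "ay": 0, "az": 0, "grip": 0},
    {"tx": -5, "ty": -6, "tz": 0, "ax": 0, "ay": 0, "az": 0, "grip": 0},
    {"tx": 0, "ty": 0, "tz": 0, "ax": 0, "ay": 0, "az": 0, "grip": 0},
    {"tx": 0, "ty": 0, "tz": 0, "ax": 0, "ay": 0, "az": 0, "grip": 0}
  ]
}}

```text
t: 2.1
tool_pos: [0.5469, -0.0114, 0.2324]
orientation: [-0.6, -3.083, -0.001]
force: [-0.4, 0.8, 0.5]
opening: 0.0931
```

```bash
cat >> h.py <<'E'
def to(p):
    s=robot.read_state();R=cv2.Rodrigues(np.array(s['orientation'],float))[0]
    print(s['t'],'tcp',s['tool_pos'].round(4) if hasattr(s['tool_pos'],'round') else s['tool_pos'],'q',np.round(s['q'],2),'open',s['opening'],'F',np.round(s['force'],2));print('Rz',R[:,2].round(4))
    print('tool mm',(R.T@(np.array(p)-np.array(s['tool_pos']))*1000).round(1))
E
python3 - <<'E'
from h import *
to([.548,-.0128,.1])
c=cam('side','s1.png');cam('top','t1.png')
E
```

```text
2.1 tcp [ 0.5469 -0.0114  0.2324] q [-0.11 -0.01  1.64  0.    1.52 -1.3 ] open 0.09310988321412936 F [-0.39  0.82  0.52]
Rz [-7.e-04  6.e-04 -1.e+00]
tool mm [ -1.7  -0.9 132.4]
```

View pics/s1.png

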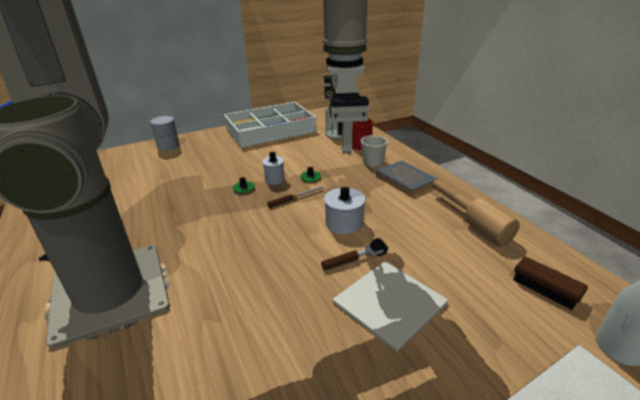

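The arm hangs above the wide tin at about (345,120) in the side picture, and the scene is unchanged. I'll descend and close on the knob.

Emit:
{"name": "step_arm", "arguments": {
  "targets": [
    {"tx": -1, "ty": -1, "tz": 10, "ax": 0, "ay": 0, "az": 0, "grip": 0},
    {"tx": -1, "ty": 0, "tz": 20, "ax": 0, "ay": 0, "az": 0, "grip": 0},
    {"tx": 0, "ty": 0, "tz": 25, "ax": 0, "ay": 0, "az": 0, "grip": 0},
    {"tx": 0, "ty": 0, "tz": 25, "ax": 0, "ay": 0, "az": 0, "grip": 0},
    {"tx": 0, "ty": 0, "tz": 20, "ax": 0, "ay": 0, "az": 0, "grip": 0},
    {"tx": 0, "ty": 0, "tz": 15, "ax": 0, "ay": 0, "az": 0, "grip": 0},
    {"tx": 0, "ty": 0, "tz": 10, "ax": 0, "ay": 0, "az": 0, "grip": 0},
    {"tx": 0, "ty": 0, "tz": 5, "ax": 0, "ay": 0, "az": 0, "grip": 0},
    {"tx": 0, "ty": 0, "tz": 5, "ax": 0, "ay": 0, "az": 0, "grip": 0},
    {"tx": 0, "ty": 0, "tz": 4, "ax": 0, "ay": 0, "az": 0, "grip": 0},
    {"tx": 0, "ty": 0, "tz": 0, "ax": 0, "ay": 0, "az": 0, "grip": 0},
    {"tx": 0, "ty": 0, "tz": 0, "ax": 0, "ay": 0, "az": 0, "grip": 0}
  ]
}}

```text
t: 3.4
tool_pos: [0.5492, -0.0141, 0.0941]
orientation: [0.601, 3.083, 0.0]
force: [0.6, 0.1, -0.0]
opening: 0.0933
```

Run:
```python
from h import *
to([.548,-.0128,.092])
c=cam('side');f=c['frame'];cv2.imwrite('pics/s2.png',cv2.resize(f[120:250,270:430],None,fx=4.5,fy=4.5))
```

```text
3.4 tcp [ 0.5492 -0.0141  0.0941] q [-0.12  0.1   1.78 -0.    1.26 -1.3 ] open 0.09331287794491347 F [ 0.64  0.12 -0.04]
Rz [ 8.e-04 -1.e-04 -1.e+00]
tool mm [1.6 0.8 2.1]
```

View pics/s2.png

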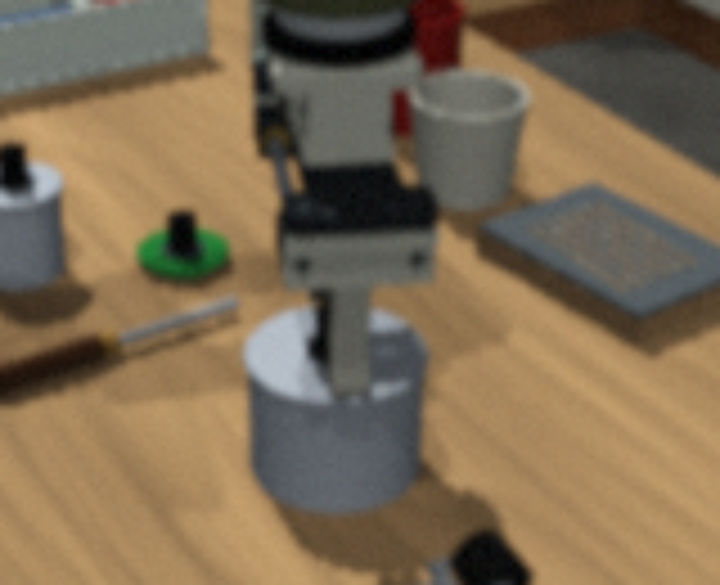

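The near finger stands in front of the knob at about (342,195) in full-frame pixels, with its tip just above the lid. Now I'll close the fingers.

Emit:
{"name": "step_arm", "arguments": {
  "squeeze": 20,
  "targets": [
    {"tx": 0, "ty": 0, "tz": 1, "ax": 0, "ay": 0, "az": 0, "grip": 100},
    {"tx": 0, "ty": 0, "tz": 0, "ax": 0, "ay": 0, "az": 0, "grip": 140},
    {"tx": 0, "ty": 0, "tz": 0, "ax": 0, "ay": 0, "az": 0, "grip": 160},
    {"tx": 0, "ty": 0, "tz": 0, "ax": 0, "ay": 0, "az": 0, "grip": 175},
    {"tx": 0, "ty": 0, "tz": 0, "ax": 0, "ay": 0, "az": 0, "grip": 190},
    {"tx": 0, "ty": 0, "tz": 0, "ax": 0, "ay": 0, "az": 0, "grip": 255},
    {"tx": 0, "ty": 0, "tz": 0, "ax": 0, "ay": 0, "az": 0, "grip": 255},
    {"tx": 0, "ty": 0, "tz": 0, "ax": 0, "ay": 0, "az": 0, "grip": 255},
    {"tx": 0, "ty": 0, "tz": 0, "ax": 0, "ay": 0, "az": 0, "grip": 255},
    {"tx": 0, "ty": 0, "tz": 0, "ax": 0, "ay": 0, "az": 0, "grip": 255}
  ]
}}

```text
t: 4.45
tool_pos: [0.5489, -0.0138, 0.0926]
orientation: [0.601, 3.084, 0.001]
force: [0.8, 2.5, -0.7]
opening: 0.0235
```

Emit:
{"name": "step_arm", "arguments": {
  "targets": [
    {"tx": 0, "ty": 0, "tz": -2, "ax": 0, "ay": 0, "az": 0, "grip": 255},
    {"tx": 0, "ty": 0, "tz": -3, "ax": 0, "ay": 0, "az": 0, "grip": 255},
    {"tx": 0, "ty": 0, "tz": -4, "ax": 0, "ay": 0, "az": 0, "grip": 255},
    {"tx": 0, "ty": 0, "tz": -6, "ax": 0, "ay": 0, "az": 0, "grip": 255},
    {"tx": 0, "ty": 0, "tz": -8, "ax": 0, "ay": 0, "az": 0, "grip": 255},
    {"tx": 0, "ty": 0, "tz": -10, "ax": 0, "ay": 0, "az": 0, "grip": 255},
    {"tx": 0, "ty": 0, "tz": -10, "ax": 0, "ay": 0, "az": 0, "grip": 255},
    {"tx": 0, "ty": 0, "tz": -10, "ax": 0, "ay": 0, "az": 0, "grip": 255},
    {"tx": 0, "ty": 0, "tz": -10, "ax": 0, "ay": 0, "az": 0, "grip": 255},
    {"tx": 0, "ty": 0, "tz": -7, "ax": 0, "ay": 0, "az": 0, "grip": 255},
    {"tx": 0, "ty": 0, "tz": 0, "ax": 0, "ay": 0, "az": 0, "grip": 255},
    {"tx": 0, "ty": 0, "tz": 0, "ax": 0, "ay": 0, "az": 0, "grip": 255}
  ]
}}

```text
t: 5.65
tool_pos: [0.5488, -0.014, 0.1626]
orientation: [0.601, 3.084, -0.0]
force: [0.2, 0.4, -2.1]
opening: 0.0232
```

Run:
```python
from h import *
to([.497,-.2895,.162])
cam('side','s3.png')
```

```text
5.65 tcp [ 0.5488 -0.014   0.1626] q [-0.12  0.04  1.72 -0.    1.39 -1.3 ] open 0.023161210835234647 F [ 0.17  0.42 -2.07]
Rz [ 1.e-04 -0.e+00 -1.e+00]
tool mm [ -55.3 -274.8    0.6]
```

View pics/s3.png

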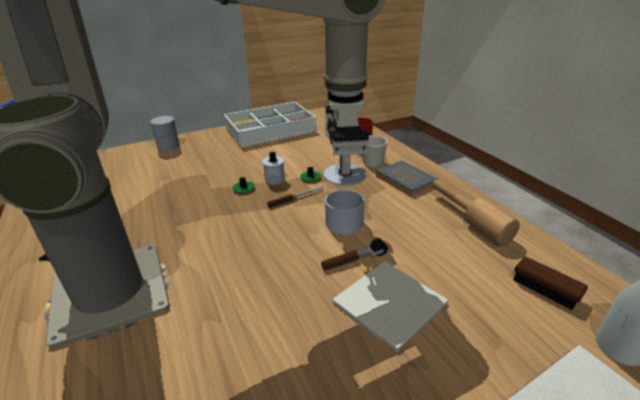

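The lid hangs level in the fingers at (345,175), and the open tin is still at (345,212). The measured weight is about 1.5 N more than before. Next I'll move over the tile.

Emit:
{"name": "step_arm", "arguments": {
  "targets": [
    {"tx": -1, "ty": -5, "tz": 0, "ax": 0, "ay": 0, "az": 0, "grip": 255},
    {"tx": -2, "ty": -10, "tz": 0, "ax": 0, "ay": 0, "az": 0, "grip": 255},
    {"tx": -4, "ty": -20, "tz": 0, "ax": 0, "ay": 0, "az": 0, "grip": 255},
    {"tx": -4, "ty": -20, "tz": 0, "ax": 0, "ay": 0, "az": 0, "grip": 255},
    {"tx": -4, "ty": -20, "tz": 0, "ax": 0, "ay": 0, "az": 0, "grip": 255},
    {"tx": -4, "ty": -20, "tz": 0, "ax": 0, "ay": 0, "az": 0, "grip": 255},
    {"tx": -4, "ty": -20, "tz": 0, "ax": 0, "ay": 0, "az": 0, "grip": 255},
    {"tx": -4, "ty": -20, "tz": 0, "ax": 0, "ay": 0, "az": 0, "grip": 255},
    {"tx": -4, "ty": -20, "tz": 0, "ax": 0, "ay": 0, "az": 0, "grip": 255},
    {"tx": -4, "ty": -20, "tz": 0, "ax": 0, "ay": 0, "az": 0, "grip": 255},
    {"tx": -4, "ty": -20, "tz": 0, "ax": 0, "ay": 0, "az": 0, "grip": 255},
    {"tx": -4, "ty": -20, "tz": 0, "ax": 0, "ay": 0, "az": 0, "grip": 255},
    {"tx": -4, "ty": -20, "tz": 0, "ax": 0, "ay": 0, "az": 0, "grip": 255},
    {"tx": -4, "ty": -20, "tz": 0, "ax": 0, "ay": 0, "az": 0, "grip": 255},
    {"tx": -2, "ty": -12, "tz": 0, "ax": 0, "ay": 0, "az": 0, "grip": 255},
    {"tx": -2, "ty": -8, "tz": 0, "ax": 0, "ay": 0, "az": 0, "grip": 255},
    {"tx": 0, "ty": 0, "tz": 0, "ax": 0, "ay": 0, "az": 0, "grip": 255},
    {"tx": 0, "ty": 0, "tz": 0, "ax": 0, "ay": 0, "az": 0, "grip": 255}
  ]
}}

```text
t: 7.5
tool_pos: [0.4966, -0.2892, 0.1625]
orientation: [-0.601, -3.083, -0.001]
force: [0.1, 0.0, -1.5]
opening: 0.0237
```

Run:
```python
from h import *
to([.497,-.2895,.0405])
cam('side','s4.png')
```

```text
7.5 tcp [ 0.4966 -0.2892  0.1625] q [-0.62  0.11  1.64  0.    1.39 -1.8 ] open 0.02366882084454076 F [ 0.14  0.03 -1.52]
Rz [-1.e-04  5.e-04 -1.e+00]
tool mm [ -0.5  -0.2 122. ]
```

View pics/s4.png

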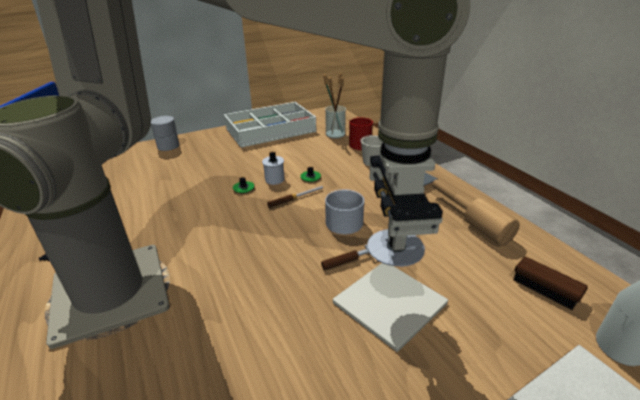

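The lid is over the tile, level, at (396,247). I'll descend to about 7 mm above contact.

Emit:
{"name": "step_arm", "arguments": {
  "targets": [
    {"tx": 0, "ty": 0, "tz": 5, "ax": 0, "ay": 0, "az": 0, "grip": 255},
    {"tx": 0, "ty": 0, "tz": 10, "ax": 0, "ay": 0, "az": 0, "grip": 255},
    {"tx": 0, "ty": 0, "tz": 15, "ax": 0, "ay": 0, "az": 0, "grip": 255},
    {"tx": 0, "ty": 0, "tz": 15, "ax": 0, "ay": 0, "az": 0, "grip": 255},
    {"tx": 0, "ty": 0, "tz": 15, "ax": 0, "ay": 0, "az": 0, "grip": 255},
    {"tx": 0, "ty": 0, "tz": 15, "ax": 0, "ay": 0, "az": 0, "grip": 255},
    {"tx": 0, "ty": 0, "tz": 15, "ax": 0, "ay": 0, "az": 0, "grip": 255},
    {"tx": 0, "ty": 0, "tz": 12, "ax": 0, "ay": 0, "az": 0, "grip": 255},
    {"tx": 0, "ty": 0, "tz": 8, "ax": 0, "ay": 0, "az": 0, "grip": 255},
    {"tx": 0, "ty": 0, "tz": 5, "ax": 0, "ay": 0, "az": 0, "grip": 255},
    {"tx": 0, "ty": 0, "tz": 0, "ax": 0, "ay": 0, "az": 0, "grip": 255},
    {"tx": 0, "ty": 0, "tz": 0, "ax": 0, "ay": 0, "az": 0, "grip": 255}
  ]
}}

```text
t: 8.75
tool_pos: [0.497, -0.2898, 0.0482]
orientation: [0.601, 3.083, -0.001]
force: [0.1, -0.9, -1.5]
opening: 0.0234
```

Emit:
{"name": "step_arm", "arguments": {
  "targets": [
    {"tx": 0, "ty": 0, "tz": 2, "ax": 0, "ay": 0, "az": 0, "grip": 255},
    {"tx": 0, "ty": 0, "tz": 1, "ax": 0, "ay": 0, "az": 0, "grip": 255},
    {"tx": 0, "ty": 0, "tz": 1, "ax": 0, "ay": 0, "az": 0, "grip": 255},
    {"tx": 0, "ty": 0, "tz": 1, "ax": 0, "ay": 0, "az": 0, "grip": 255},
    {"tx": 0, "ty": 0, "tz": 0, "ax": 0, "ay": 0, "az": 0, "grip": 255},
    {"tx": 0, "ty": 0, "tz": 0, "ax": 0, "ay": 0, "az": 0, "grip": 255}
  ]
}}

```text
t: 9.35
tool_pos: [0.4966, -0.2895, 0.0426]
orientation: [-0.601, -3.084, -0.0]
force: [0.3, -0.7, -0.8]
opening: 0.0236
```

Emit:
{"name": "step_arm", "arguments": {
  "targets": [
    {"tx": 0, "ty": 0, "tz": 1, "ax": 0, "ay": 0, "az": 0, "grip": 255},
    {"tx": 0, "ty": 0, "tz": 0, "ax": 0, "ay": 0, "az": 0, "grip": 255},
    {"tx": 0, "ty": 0, "tz": 0, "ax": 0, "ay": 0, "az": 0, "grip": 255}
  ]
}}

```text
t: 9.65
tool_pos: [0.4966, -0.2896, 0.0416]
orientation: [-0.601, -3.084, -0.0]
force: [-0.7, -0.6, -2.0]
opening: 0.0236
```

Emit:
{"name": "step_arm", "arguments": {
  "targets": [
    {"tx": 0, "ty": 0, "tz": 1, "ax": 0, "ay": 0, "az": 0, "grip": 255},
    {"tx": 0, "ty": 0, "tz": 0, "ax": 0, "ay": 0, "az": 0, "grip": 255},
    {"tx": 0, "ty": 0, "tz": 0, "ax": 0, "ay": 0, "az": 0, "grip": 255}
  ]
}}

```text
t: 9.95
tool_pos: [0.4966, -0.2896, 0.0406]
orientation: [0.601, 3.084, 0.0]
force: [-0.1, 0.5, -1.0]
opening: 0.0236
```

Emit:
{"name": "step_arm", "arguments": {
  "targets": [
    {"tx": 0, "ty": 0, "tz": 0.5, "ax": 0, "ay": 0, "az": 0, "grip": 255},
    {"tx": 0, "ty": 0, "tz": 0.5, "ax": 0, "ay": 0, "az": 0, "grip": 255},
    {"tx": 0, "ty": 0, "tz": 0, "ax": 0, "ay": 0, "az": 0, "grip": 255}
  ]
}}

```text
t: 10.25
tool_pos: [0.4967, -0.2896, 0.0406]
orientation: [0.601, 3.084, -0.0]
force: [-3.7, 2.7, 7.9]
opening: 0.0233
```

Run:
```python
from h import *
to([.497,-.2895,.0405])
c=cam('side');cv2.imwrite('pics/s5.png',cv2.resize(c['frame'][200:360,310:470],None,fx=3.7,fy=3.7))
```

```text
10.25 tcp [ 0.4967 -0.2896  0.0406] q [-0.62  0.24  1.73 -0.    1.17 -1.8 ] open 0.02332555364814116 F [-3.75  2.69  7.85]
Rz [ 1.e-04 -1.e-04 -1.e+00]
tool mm [-0.2  0.2  0.1]
```

View pics/s5.png

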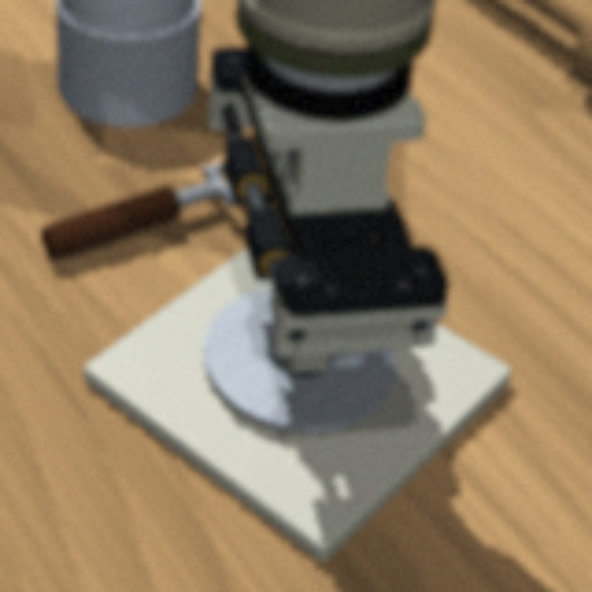

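The lid is seated on the tile, centred at about (391,296) full-frame, with about 9 N more upward force on the tool than before contact. I'll ease the pressure off and open.

Emit:
{"name": "step_arm", "arguments": {
  "squeeze": 3,
  "targets": [
    {"tx": 0, "ty": 0, "tz": -0.5, "ax": 0, "ay": 0, "az": 0, "grip": 255},
    {"tx": 0, "ty": 0, "tz": 0, "ax": 0, "ay": 0, "az": 0, "grip": 180},
    {"tx": 0, "ty": 0, "tz": 0, "ax": 0, "ay": 0, "az": 0, "grip": 150},
    {"tx": 0, "ty": 0, "tz": 0, "ax": 0, "ay": 0, "az": 0, "grip": 100},
    {"tx": 0, "ty": 0, "tz": 0, "ax": 0, "ay": 0, "az": 0, "grip": 60},
    {"tx": 0, "ty": 0, "tz": 0, "ax": 0, "ay": 0, "az": 0, "grip": 60},
    {"tx": 0, "ty": 0, "tz": 0, "ax": 0, "ay": 0, "az": 0, "grip": 60},
    {"tx": 0, "ty": 0, "tz": 0, "ax": 0, "ay": 0, "az": 0, "grip": 60}
  ]
}}

```text
t: 11.1
tool_pos: [0.4966, -0.2896, 0.0401]
orientation: [-0.601, -3.084, 0.0]
force: [0.1, -0.0, -0.4]
opening: 0.0692
```

Released. I'll lift straight up, then move aside toward the base to clear the view.

Emit:
{"name": "step_arm", "arguments": {
  "targets": [
    {"tx": 0, "ty": 0, "tz": -3, "ax": 0, "ay": 0, "az": 0, "grip": 60},
    {"tx": 0, "ty": 0, "tz": -8, "ax": 0, "ay": 0, "az": 0, "grip": 60},
    {"tx": 0, "ty": 0, "tz": -15, "ax": 0, "ay": 0, "az": 0, "grip": 60},
    {"tx": 0, "ty": 0, "tz": -25, "ax": 0, "ay": 0, "az": 0, "grip": 60},
    {"tx": 0, "ty": 0, "tz": -30, "ax": 0, "ay": 0, "az": 0, "grip": 60},
    {"tx": 0, "ty": 0, "tz": -30, "ax": 0, "ay": 0, "az": 0, "grip": 60},
    {"tx": 0, "ty": 0, "tz": -30, "ax": 0, "ay": 0, "az": 0, "grip": 60},
    {"tx": 0, "ty": 0, "tz": -30, "ax": 0, "ay": 0, "az": 0, "grip": 60},
    {"tx": 0, "ty": 0, "tz": -20, "ax": 0, "ay": 0, "az": 0, "grip": 60},
    {"tx": 0, "ty": 0, "tz": 0, "ax": 0, "ay": 0, "az": 0, "grip": 60}
  ]
}}

```text
t: 12.1
tool_pos: [0.4984, -0.2908, 0.237]
orientation: [0.599, 3.076, -0.005]
force: [1.2, 0.4, 0.5]
opening: 0.0708
```

Run:
```python
from h import *
to([.497,-.2895,.2])
cam('side','s6.png');cam('top','t6.png')
```

```text
12.1 tcp [ 0.4984 -0.2908  0.237 ] q [-0.62  0.06  1.56  0.    1.52 -1.8 ] open 0.07080155763402357 F [1.22 0.41 0.53]
Rz [ 0.0069 -0.0048 -1.    ]
tool mm [ 2.1  0.8 37. ]
```

View pics/s6.png

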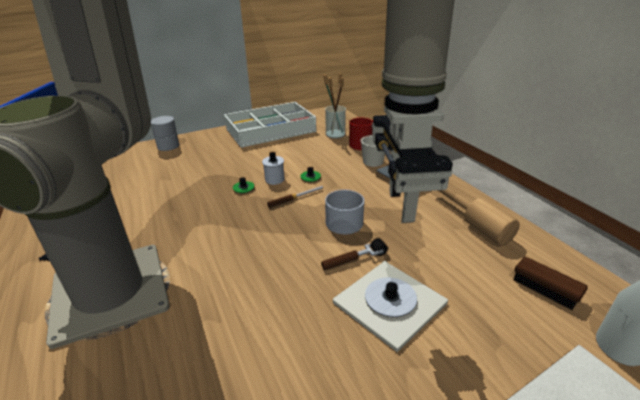

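View pics/t6.png

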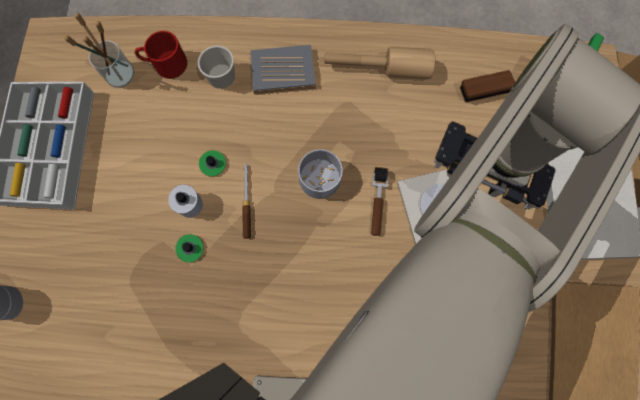

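The side view shows the lid flat on the tile at (391,297), knob up. The top view shows the tin open with the nibs visible at (320,174) and the narrow tin unchanged at (184,199). One numeric check, then I'll hand in.

Run:
```python
from h import *
import pickle
c=cam('side');f=c['frame'].astype(int)
v=f.max(2);m=(v<50);M=np.zeros(m.shape,np.uint8);M[275:310,375:410]=m[275:310,375:410]
x,y,w,h=cv2.boundingRect(M);print('knob px',x,y,w,h,onz(c,x+w/2-.5,y+h/2,.035))
# disc: bluish vs tile
d=f[:,:,0]-f[:,:,2];B=np.zeros(m.shape,np.uint8);B[265:345,345:440]=(d>5)[265:345,345:440]
cs,_=cv2.findContours(B,cv2.RETR_EXTERNAL,cv2.CHAIN_APPROX_NONE);k=max(cs,key=cv2.contourArea);e=cv2.fitEllipse(k);p=onz(c,*e[0],.02);print(e,p)
ang=np.arctan2(-.0535,.1543);u=np.array([.1543,.0542]);u/=np.linalg.norm(u);r=p[:2]-[.497,-.2895];print('tile frame',r@u,r@[-u[1],u[0]])
a,b=pickle.load(open('c0.pkl','rb'));
g=[cv2.cvtColor(i['frame'],cv2.COLOR_BGR2GRAY).astype(np.float32)[145:187,255:293] for i in(a,c)];print('narrow shift px',cv2.phaseCorrelate(*g))
g=[cv2.cvtColor(i['frame'],cv2.COLOR_BGR2GRAY).astype(np.float32)[205:240,318:372] for i in(a,c)];print('tin shift px',cv2.phaseCorrelate(*g))
s=robot.read_state();print(s['t'],np.abs(s['dq']).max())
print(robot.close_job())
```

```text
knob px 385 283 13 18 [ 0.49568911 -0.29216199  0.035     ]
((390.56353759765625, 296.8026123046875), (37.67298889160156, 51.49663543701172), 100.83292388916016) [ 0.49715042 -0.29070158  0.02      ]
tile frame -0.00025629743587748824 -0.0011835253536119162
narrow shift px ((-0.06355851268553181, 0.4742143393698335), 0.968810600704617)
tin shift px ((0.27303679171729556, 1.120182509801019), 0.5873630203827909)
12.25 0.022170003734841837
the job is handed in; nothing more can be done
None
```

I lifted the wide tin's lid off by its knob, set it down on the tile with light contact, and let go before handing the job in at about 12 s. `close_job` gives no verdict, so these are my last checks:

- **Lid:** it lies flat, knob up, about 1 mm from the tile's centre in the side view. A separate estimate from the knob put it about 3 mm off, which is still well within the 34 mm limit.
- **Wide tin:** it stands open and upright with the nibs visible. Image comparison showed a shift of about 1 px, roughly 2–3 mm. That match was weak because the lid is gone from the later picture.
- **Narrow tin:** it is still shut, with an image shift under 0.5 px.
- **Robot:** the gripper was clear, about 0.2 m above the tile, and the arm was almost still, with joint speeds up to 0.02 rad/s.

The first move call was refused because some keys were missing from the rows; nothing moved, and I resent it in full.

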